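Stand the fallen bottle in its keeper and lock the sliding fork round it

TASK

The amber bottle on the jeweller's bench has fallen over: stand it upright in the square tray of the steel bottle keeper, setting it down gently, and let go of it. Then pull the spring plunger back, slide its tube along the bar so that the fork goes round the bottle, and let the pin drop fully home in the last hole, the one nearest the tray, with the bottle still standing. Leave the jar, the stone and the hammer where they are.

Things in the scene. Friction and masses are not known exactly. Their poses are not given: they have to be found in the camera images.
- bottle: Amber bottle, lying on the bench at the start: round body 48 mm in diameter up to 97 mm from its base, then a black cap 28 mm in diameter; 130 mm long in all, about 0.16 kg. Origin: centre of its base; its z axis runs from base to cap (level at the start, up when it stands).
- keeper: Bottle keeper, fixed; its place and yaw vary. Origin: on the bench under the bar. y runs along the bar towards the tray's end, z up, x away from the robot. Steel plate 6 mm thick, x -55..110, y -175..95 mm. Bar 22 mm in diameter at x 0, its axis 55 mm high, with holes 11 mm wide at y -120, -75, -30 (black dots). Grey end blocks 30 wide, 70 high, 15 thick at y -163 and 28.
- tray (a point): Centre of the floor of the keeper's square tray (keeper frame x 70, y 48, z 6 mm): 60 mm square inside, aluminium rim 4 mm thick and 10 mm high above the floor. The bottle's base sits on this floor.
- last_hole (a point): Mouth of the last hole on the bar's surface, the hole nearest the tray (keeper y -30 mm). The holes point along the plunger's axis, which leans 25 degrees from vertical towards the keeper's -x.
- tube (a joint): Place in m of the aluminium tube (38 mm in diameter, 44 mm long) sliding on the bar: 0 at the start, pin in the first hole; grows towards the tray (keeper +y): 0.045 middle hole, 0.090 last hole. Range -0.008 to 0.105, friction about 1.5 N, stays where left, cannot turn. It moves only while the pin is pulled clear of the holes.
- fork (a point): Middle of the gap between the tips of the fork that the tube carries on its keeper +x side. Two prongs 10 mm thick, 66 mm apart, 59 to 75 mm above the bench, run back 80 mm from here along -y to a cross arm. With the tube at 0 the tips end 68 mm short (-y) of the tray's centre; at 0.090 they stand on both sides of the bottle without touching it.
- plunger (a joint): Pull of the spring plunger along its axis, in m: 0 fully home in a hole; above 0.0092 its pin (8 mm thick, round nose) is clear of the bar; stops at 0.016. The spring draws it in with 4 N when home, 10 N fully out. Let go between holes it rides on the bar (about 0.009) and drops in on meeting a hole, with about 1.5 mm of play either way.
- knob (a point): Centre of the plunger's black round knob, riding on the tube: 26 mm in diameter, 24 mm long along its axis; when home 54 mm from the bar's axis. The axis leans 25 degrees from vertical towards the keeper's -x: outward direction (-0.423, 0, 0.906) in the keeper frame; pull that way. Below the knob is a boss 17 mm in diameter; the tube's surface lies 19 mm from the bar's axis.
- jar: Bystander: glass jar with metal lid, 64 mm in diameter, 75 mm high. Origin: centre of its base.
- stone: Bystander: grey stone slab 75 x 150 x 35 mm. Origin: centre of its underside.
- hammer: Bystander: small hammer with wooden handle, 220 mm long, lying. Origin: under the middle of its length.
Things that resemble listed ones, but are neither listed nor needed, are in the scene too. Several things have the shape of the bottle; the one meant has the colours described above.

How it is judged:
By the outcome, as a careful person would: the job done as asked, in the order asked, and still so for the second after the job is handed in, with the robot touching nothing.
It also fails if it takes over 64 s, if anything falls off the work surface, if the arm or the gripper's body presses on something with over 40 N, if the wrist force passes 120 N, or if a joint passes its speed limit or range.

ROBOT

A 6-joint arm with a two-finger parallel gripper is mounted at the origin on the work surface. World frame = base frame: x ahead of the robot, y to its left, z up, the work surface at z = 0. Lengths are in mm, angles in rad, forces in N, time in s.
With the tool pointing down it reaches from about 275 to 750 mm from the base axis. Payload 10.2 kg.
Tool frame: the origin (TCP) lies midway between the tips of the shut fingers; the grasp point (between the pads) lies 19 mm behind it; z points along the fingers, y is the line along which they close (so a half turn about z gives the same grasp; the last joint's range is limited). The gripper opens to 85 mm and grips with 20 to 120 N. Pads are 22 mm wide; open, the fingers measure 114 mm over their backs; the gripper's body (76 mm by 85 mm) begins 54 mm behind the grasp point. The pads swing forward as they close: fully open they stand 13 mm farther back than shut.
Start: joints at [1.121, 0.313, 1.498, -0, 1.331, -0.223], TCP at [118.064, 511.558, 231.294] pointing down, gripper open.
Joint ranges: [-2.94, 2.94], [-0.97, 2.17], [0.19, 2.56], [-1.23, 4.37], [0.02, 3.11], [-2.88, 2.88]. Speed limits (rad/s): [2.39, 2.39, 3.01, 3.14, 3.14, 3.14].

INTERFACE

Orientations are given as a unit quaternion [w, x, y, z].
In Python, from rig import ctrl gives the robot as it stands.
- The arm moves only by the tool send_rows, never from a script. Its argument "targets" is a list of rows, each an object with "offset": the shift along the world's x, y, z in cm, a list of three; "spin": the turn about the world's z in rad. A call has 1 to 8 rows; each row is the pose to reach, as a shift and turn from the pose commanded when the call began; what a row does not reach only later rows make up. A row lasts 1/12 s, in which the tool goes at most 41.7 mm and 7.16 degrees, less where a joint would pass 70% of its speed; a pose out of reach is approached as far as the arm can. A call with a gripper value outside its range is refused whole. "grip" is the opening, from 0 (shut) to 1 (fully open), set as the call begins (left out, the last holds). The fingers move at their own pace and stop on an object; "squeeze" is the grip in N (left out, the last holds). Time passes only in rows, so rows that repeat a pose let the fingers close. It gives the time, the measured TCP pose, the force, the opening and the grip force at its end, in the units of the state.
- ctrl.sense(): the state, without advancing time (a new reading comes with each control period).
- ctrl.capture(name): name is "scene" or "top" or "wrist"; returns (picture, depth): 420x560x3 uint8, red, green, blue; 420x560 float32, mm along the optical axis (not along the pixel's ray), 0 where there is no reading.
- ctrl.calibration(name): a dict with "fx", "fy", "cx", "cy" (pixels), "view" (4x4, takes a point from world to camera coordinates); the wrist camera has in their place "mount" (4x4, takes a point from camera to tool coordinates, whose origin is the TCP and whose axes are the flange's). Camera axes: x right, y down, z forward; pixel columns grow to the right and rows downward; lengths in mm; the calibration is good to about 2 mm. A picture is of the moment at which its call begins: read the wrist's pose just before it. calibration takes no time and is no camera call.
- ctrl.finish_job(): hands the job in; it is judged then, once.
Trained networks look in the newest picture that a camera, given by its name, has taken for a name from the list of things; names that differ only in an ending like _2 or _b are one class to them, and where a whole thing is asked for, a point or a joint stands for the part that bears it (a point fixed in the world has none). Each returns a list of dicts, best first, with "conf" (0 to 1); they miss things now and then, are a little off and sometimes report something else, mostly with a low value. They report only what shows in the picture. A call takes as long as a camera call. They do not tell look-alikes from the thing itself.
- ctrl.search_frame(camera, query): "box" ([left, top, right, bottom] in pixels, round what is visible of it).
- ctrl.place_of(camera, query): "uv" ([column, row] in pixels: a listed point, or the origin of a listed thing).
The state is a dict: "time_s": time; "joints": joint angles; "dq": joint speeds; "tau": joint torques, N m; "eef_pos": TCP position; "ee_rot": TCP orientation; "force": force on the tool from outside, world axes, zero at the start; "wrist_torque": the same for the moment, N m; "grip_width": opening from 0.0 (shut) to 1.0 (fully open); "grip_force": force on a finger pad.
Only numpy, scipy, OpenCV 4.12 (cv2) and the standard library are available. Lean on these libraries where they do the work, as an engineer would, in place of code of your own. Each camera call takes 0.05 s, during which the arm holds its last target. There are 200 camera calls.

## Working session

There is one attempt and no reset: what is moved stays moved. The work goes in short steps, Python scripts to look and compute and a tool call to move; the robot and the scene stay as the last step left them, time stands still between calls to the robot, and variables do not carry over. Pictures are saved under pics/ and viewed, at most 10 in all, crops included, and the job is handed in when it is done.

Besides the shell and the picture viewer there is one more tool, called as name(argument=value, ...), one argument or row to a line, values as JSON. send_rows: Moves the arm, as the interface text tells. Its arguments: {"type":"object","properties":{"targets":{"type":"array"},"grip":{"type":"number"},"squeeze":{"type":"number"}},"required":["targets"]}

```bash
ls; mkdir -p pics; cat > h.py <<'E'
from rig import ctrl
import numpy as np, cv2
from scipy.spatial.transform import Rotation as R
def view(cam):
    c=ctrl.calibration(cam)
    if 'view' in c: return c,np.linalg.inv(np.array(c['view']))
    s=ctrl.sense(); T=np.eye(4); q=s['ee_rot']; T[:3,:3]=R.from_quat([q[1],q[2],q[3],q[0]]).as_matrix(); T[:3,3]=s['eef_pos']
    return c,T@np.array(c['mount'])
def cap(cam,name=None):
    c,T=view(cam); im,d=ctrl.capture(cam)
    v,u=np.mgrid[:420,:560]
    P=np.stack([(u-c['cx'])/c['fx']*d,(v-c['cy'])/c['fy']*d,d],-1)@T[:3,:3].T+T[:3,3]
    P[d==0]=np.nan
    if name: cv2.imwrite('pics/'+name,cv2.cvtColor(im,cv2.COLOR_RGB2BGR))
    return im,d,P,c,T
def plane(uv,z,c,T):
    r=T[:3,:3]@np.array([(uv[0]-c['cx'])/c['fx'],(uv[1]-c['cy'])/c['fy'],1]); return T[:3,3]+r*(z-T[2,3])/r[2]
E
python3 - <<'E'
from h import *
out=[]
for cam in('scene','top'):
    im,d,P,c,T=cap(cam)
    out.append(im); np.savez('pics/'+cam,im=im,P=P,T=T)
    for q in('bottle','tray','last_hole','knob','fork','jar','keeper'):
        print(cam,q,[(np.round(r['uv']),round(r['conf'],2)) for r in ctrl.place_of(cam,q)][:4])
    cv2.imwrite(f'pics/{cam}0.png',cv2.cvtColor(im,cv2.COLOR_RGB2BGR))
s=ctrl.sense();print(s['time_s'],s['eef_pos'],s['ee_rot'],s['force'])
E
```

```text
pics
scene bottle [(array([384., 216.]), 0.97), (array([351., 198.]), 0.9), (array([310., 207.]), 0.9), (array([367., 181.]), 0.7)]
scene tray [(array([314., 255.]), 0.71), (array([354., 199.]), 0.44)]
scene last_hole [(array([277., 242.]), 0.67)]
scene knob [(array([250., 248.]), 0.48)]
scene fork [(array([306., 250.]), 0.71)]
scene jar [(array([311., 176.]), 0.79)]
scene keeper [(array([285., 257.]), 0.98)]
top bottle [(array([181., 207.]), 0.84), (array([227., 224.]), 0.8), (array([130., 220.]), 0.64)]
top tray [(array([281., 182.]), 0.67)]
top last_hole [(array([311., 199.]), 0.78)]
top knob [(array([180., 206.]), 0.72), (array([343., 194.]), 0.45)]
top fork [(array([303., 171.]), 0.83)]
top jar [(array([151., 276.]), 0.7), (array([344., 198.]), 0.34)]
top keeper [(array([298., 205.]), 0.79), (array([302., 173.]), 0.63), (array([434., 267.]), 0.59)]
0.8 [118.05864484 511.55951833 231.30751255] [-4.27818924e-06  1.13152929e-01  9.93577584e-01  9.90265206e-07] [-0.51521986  0.13692412  0.11242194]
```

View pics/top0.png

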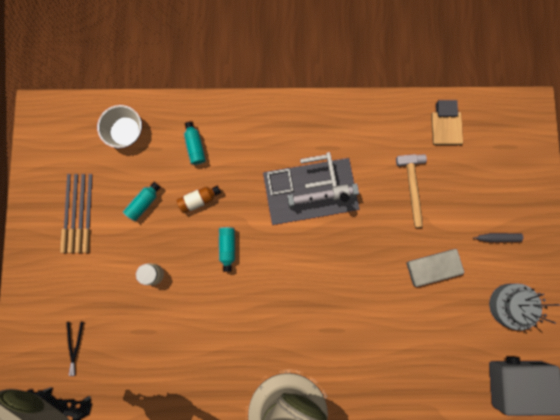

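View pics/scene0.png

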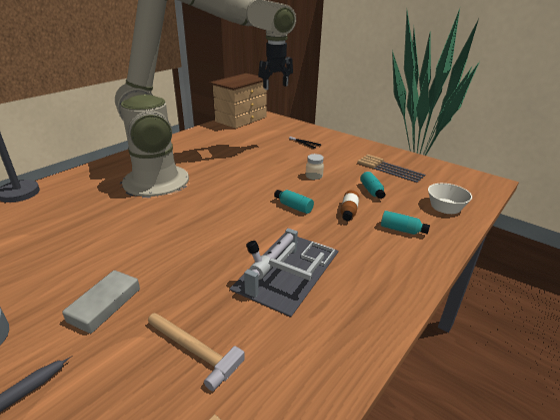

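Scene: the bottles are amber at top (197,199), and teal at (195,145), (140,203) and (228,248). Only the one at (197,199) is amber with a black cap, so it fits; its base is near (180,206) and its cap near (218,190). The keeper is around (312,190), with the tray at (280,182) and the knob at (350,193).

```bash
python3 - <<'E'
from h import *
z=np.load('pics/top.npz');im=z['im'];P=z['P'];T=z['T'];c=ctrl.calibration('top')
hsv=cv2.cvtColor(im,cv2.COLOR_RGB2HSV)
print('cam',np.round(T[:3,3]),c['fx'])
for n,uv in(('bench',(240,150)),('base',(180,206)),('bot',(197,199)),('cap',(216,191)),('plate',(285,215)),('knob',(350,193))):print(n,np.round(P[uv[1],uv[0]],1))
# bottle
roi=np.zeros((420,560),bool);roi[175:222,170:226]=1
m=roi&(P[...,2]>10); p=P[m][:,:2]; box=cv2.minAreaRect(p.astype(np.float32));print('bottle rect',box, P[m][:,2].max())
blk=roi&(P[...,2]>10)&(im.max(-1)<45);print('cap mean',np.nanmean(P[blk],0))
# plate
roi[:]=0;roi[150:232,255:367]=1
m=roi&(P[...,2]>3)&(P[...,2]<14)
n,l,st,_=cv2.connectedComponentsWithStats(((P[...,2]>3)&roi).astype(np.uint8));k=1+st[1:,4].argmax()
p=P[(l==k)];lo=p[p[:,2]<12][:,:2]
print('plate rect',cv2.minAreaRect(lo.astype(np.float32)),len(lo))
big=cv2.resize(im[140:240,165:370],None,fx=3.8,fy=3.8,interpolation=cv2.INTER_CUBIC)
cv2.imwrite('pics/crop.png',cv2.cvtColor(big,cv2.COLOR_RGB2BGR))
E
```

```text
cam [ 397.   12. 1323.] 439.56698210979044
bench [776.8 140.4   1.3]
base [595.  310.1  51.7]
bot [615.6 261.1  49.9]
cap [641.8 207.8  35.9]
plate [572.5   2.9   3.2]
knob [ 628.8 -187.6   57.2]
bottle rect ((619.5274047851562, 262.4532470703125), (64.43717956542969, 143.6415252685547), 28.50699806213379) 55.461334072212594
cap mean [641.8932287  206.47546282  35.65495838]
plate rect ((647.52197265625, -77.65814208984375), (223.20135498046875, 294.25921630859375), 10.184012413024902) 3504
```

View pics/crop.png

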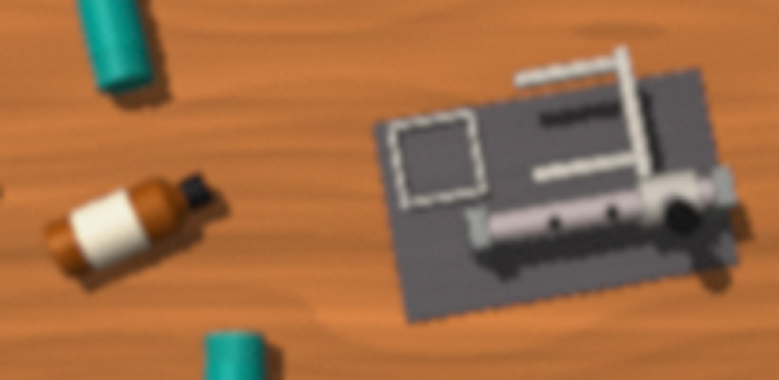

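The crop confirms the amber body, white label and black cap: base near crop (60,248), cap at (197,190). The plate corners are at crop (377,125), (410,322), (737,262) and (698,70).

```bash
python3 - <<'E'
from h import *
z=np.load('pics/top.npz');T=z['T'];c=ctrl.calibration('top')
px=lambda u,v:(165+(u+.5)/3.8-.5,140+(v+.5)/3.8-.5)
W=np.array([plane(px(*q),6,c,T)[:2] for q in((377,125),(410,322),(737,262),(698,70))])
K=np.array([(110,95),(-55,95),(-55,-175),(110,-175)],float)
a=W-W.mean(0);b=K-K.mean(0)
th=np.arctan2((b[:,0]*a[:,1]-b[:,1]*a[:,0]).sum(),(a*b).sum());Rm=np.array([[np.cos(th),-np.sin(th)],[np.sin(th),np.cos(th)]])
o=W.mean(0)-Rm@K.mean(0);print('yaw',th,'o',o,'res',np.round(W-(K@Rm.T+o),1))
for n,k in(('tray',(70,48)),('knob',(-22.8,-120)),('knobend',(-22.8,-30))):print(n,Rm@np.array(k)+o)
print('tray crop ctr',plane(px(437,159),12,c,T),'knob seen',plane(px(684,216),112,c,T))
for n,q,h in(('base',(60,248),24),('cap end',(209,186),24)):print(n,plane(px(*q),h,c,T))
print(ctrl.calibration('wrist'))
E
```

```text
yaw 0.16874302197770513 o [612.46334953 -41.81831153] res [[-1.1 -3.7]
 [ 1.6 -1.9]
 [ 2.4  3.3]
 [-2.8  2.3]]
tray [673.40783365  17.25596252]
knob [ 610.14038886 -163.94301769]
knobend [595.0254867  -75.22131948]
tray crop ctr [674.26481593  18.36836296  12.        ] knob seen [ 609.01441587 -163.62432654  112.        ]
base [602.58546667 315.43180916  24.        ]
cap end [651.32315016 198.80693591  24.        ]
{'fx': 301.48610865249964, 'fy': 301.48610865249964, 'cx': 276.8394424539172, 'cy': 213.17901591706564, 'mount': array([[-9.02543275e-06, -9.65883375e-01, -2.58977424e-01,
         6.51599927e+01],
       [ 9.99999974e-01, -6.77794862e-05,  2.17940411e-04,
        -1.53805166e+00],
       [-2.28058376e-04, -2.58977416e-01,  9.65883350e-01,
        -1.42677465e+02],
       [ 0.00000000e+00,  0.00000000e+00,  0.00000000e+00,
         1.00000000e+00]])}
```

send_rows(
  targets=[
    {"offset":[4,-2,0],"spin":-0.12},
    {"offset":[8,-4,0],"spin":-0.24},
    {"offset":[12,-6,0],"spin":-0.36},
    {"offset":[16,-8,0],"spin":-0.48},
    {"offset":[19.5,-10,0],"spin":-0.6},
    {"offset":[23,-12,0],"spin":-0.72},
    {"offset":[26.5,-14,0],"spin":-0.84},
    {"offset":[30,-16,0],"spin":-0.948},
  ],
  grip=1,
)

```text
time_s: 1.47
eef_pos: [413.8, 353.5, 231.4]
ee_rot: [0.0, 0.557, 0.831, 0.0]
force: [0.8, 2.0, -0.3]
grip_width: 1.003
grip_force: 0.0
```

send_rows(
  targets=[
    {"offset":[3.5,-1.7,0],"spin":0},
    {"offset":[7,-3.3,0],"spin":0},
    {"offset":[10.5,-5,0],"spin":0},
    {"offset":[14,-6.6,0],"spin":0},
    {"offset":[17.5,-8,-2],"spin":0},
    {"offset":[20.7,-9.6,-2],"spin":0},
    {"offset":[20.7,-9.6,-2],"spin":0},
  ],
)

```text
time_s: 2.05
eef_pos: [623.1, 254.7, 208.2]
ee_rot: [-0.0, 0.556, 0.831, -0.001]
force: [-1.4, -0.9, -0.2]
grip_width: 1.001
grip_force: 0.0
```

```bash
cat > b.py <<'E'
from h import *
import sys
im,d,P,c,T=cap('wrist',sys.argv[1])
m=(P[...,2]>9)&(P[...,2]<80)&(abs(P[...,0]-625)<75)&(abs(P[...,1]-258)<85)
n,l,st,_=cv2.connectedComponentsWithStats(m.astype(np.uint8));k=1+st[1:,4].argmax();m=l==k
p=P[m]
print('n',m.sum(),'zmax',np.percentile(p[:,2],99),cv2.minAreaRect(p[:,:2].astype(np.float32)))
q=p[:,:2]; u=np.linalg.svd(q-q.mean(0),full_matrices=False)[2][0]; u=u*np.sign(-u[1]); w=np.array([-u[1],u[0]])
t=(q-q.mean(0))@u; s=(q-q.mean(0))@w
for a,b in zip(range(-80,80,10),range(-70,90,10)):
    k=(t>=a)&(t<b)
    if k.sum()>5: print(a,np.round([s[k].min(),s[k].max(),p[k,2].max()],1))
print('u',u,'base',q.mean(0)+u*t.min(),'tip',q.mean(0)+u*t.max(),np.ptp(t), 'mean',q.mean(0))
s=ctrl.sense();print(s['time_s'],s['eef_pos'],s['ee_rot'],s['force'],s['joints'])
E
python3 b.py w1.png
```

```text
n 4770 zmax 49.33095949759135 ((623.852783203125, 257.83673095703125), (48.784488677978516, 129.315673828125), 23.147096633911133)
-60 [-23.   23.6  49.5]
-50 [-23.6  23.7  50.5]
-40 [-22.9  23.5  49.9]
-30 [-23.4  23.   50.2]
-20 [-23.9  22.9  50.3]
-10 [-24.4  24.3  50. ]
0 [-23.8  24.3  50.3]
10 [-24.1  23.9  49.9]
20 [-23.6  22.5  50. ]
30 [-22.9  22.4  48.9]
40 [-23.   22.3  48.3]
50 [-12.6  13.6  39.3]
60 [-13.   13.4  39.1]
70 [-13.1  13.3  39. ]
u [ 0.40888071 -0.91258784] base [597.62376487 317.07520352] tip [650.64023675 198.74683288] 129.6624447869717 mean [620.13929022 266.82241728]
2.1 [621.06519982 256.69881055 209.24303207] [-6.37665730e-04  5.55644462e-01  8.31419296e-01 -8.83216417e-04] [-0.96267154  0.15958001 -0.32118046] [ 2.18117124e-01  6.66863775e-01  1.01195973e+00 -3.01860097e-04
  1.46492709e+00 -1.74370389e-01]
```

View pics/w1.png

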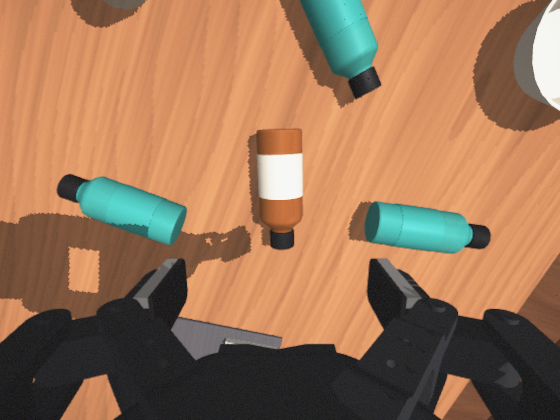

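The picture shows the amber bottle at (280,190), cap at (282,238), with teal look-alikes to both sides, over 90 mm away. Next I move over the cap.

send_rows(
  targets=[
    {"offset":[0.8,-1.9,-3],"spin":0.02},
    {"offset":[1.6,-3.8,-6.5],"spin":0.02},
    {"offset":[2.0,-4.8,-10],"spin":0.02},
    {"offset":[2.0,-4.8,-12],"spin":0.02},
    {"offset":[2.0,-4.8,-12],"spin":0.02},
    {"offset":[2.0,-4.8,-12],"spin":0.02},
  ],
)

```text
time_s: 2.6
eef_pos: [638.7, 211.6, 91.8]
ee_rot: [-0.0, 0.546, 0.838, -0.0]
force: [0.6, -0.3, 1.0]
grip_width: 1.0
grip_force: 0.0
```

```bash
python3 -c "
from rig import ctrl
s=ctrl.sense();print(s)"
```

```text
{'time_s': 2.6, 'joints': array([ 1.46202852e-01,  7.60340132e-01,  1.15858792e+00,  2.07446133e-04,
        1.22323366e+00, -2.70627620e-01]), 'dq': array([ 7.19699498e-03, -3.78266290e-02, -4.94602999e-02, -5.39561852e-05,
        6.73981159e-03, -1.61358991e-03]), 'tau': array([-7.83060975e-01, -5.50459349e+01, -2.26241362e+01, -2.50903732e-02,
       -9.84177785e-02, -2.76537583e-03]), 'eef_pos': array([638.66061979, 211.64951109,  91.76322691]), 'ee_rot': array([-2.77841851e-04,  5.45527385e-01,  8.38092943e-01, -1.15190179e-04]), 'force': array([ 0.6301661, -0.2740209,  1.0390253]), 'wrist_torque': array([-0.01240228, -0.03958631,  0.02182281]), 'grip_force': 0.0, 'grip_width': 0.9995598924816738}
```

send_rows(
  targets=[
    {"offset":[0.7,-0.35,-2.5],"spin":0},
    {"offset":[0.7,-0.35,-5.5],"spin":0},
    {"offset":[0.7,-0.35,-7.5],"spin":0},
    {"offset":[0.7,-0.35,-8.5],"spin":0},
    {"offset":[0.7,-0.35,-8.5],"spin":0},
  ],
)

```text
time_s: 3.02
eef_pos: [645.8, 208.1, 6.3]
ee_rot: [-0.0, 0.545, 0.838, -0.0]
force: [0.2, 0.4, -0.3]
grip_width: 0.996
grip_force: 0.0
```

send_rows(
  targets=[
    {"offset":[0,0,0],"spin":0},
    {"offset":[0,0,0],"spin":0},
    {"offset":[0,0,0],"spin":0},
    {"offset":[0,0,0],"spin":0},
    {"offset":[0,0,0],"spin":0},
    {"offset":[0,0,0],"spin":0},
  ],
  grip=0,
  squeeze=20,
)

```text
time_s: 3.52
eef_pos: [646.6, 207.4, 7.2]
ee_rot: [0.001, 0.546, 0.838, 0.0]
force: [-0.2, -1.4, 3.9]
grip_width: 0.318
grip_force: 21.8
```

send_rows(
  targets=[
    {"offset":[-0.17,0.38,1.53],"spin":0},
    {"offset":[-0.41,0.94,3.0],"spin":0},
    {"offset":[-0.73,1.67,4.37],"spin":0},
    {"offset":[-1.12,2.56,5.63],"spin":0},
    {"offset":[-1.12,2.56,5.63],"spin":0},
  ],
)

```text
time_s: 3.93
eef_pos: [635.4, 235.5, 66.2]
ee_rot: [0.002, 0.545, 0.838, 0.002]
force: [0.8, 0.8, -1.0]
grip_width: 0.319
grip_force: 21.4
```

```bash
python3 - <<'E'
from h import *
im,d,P,c,T=cap('scene')
cv2.imwrite('pics/s1.png',cv2.cvtColor(cv2.resize(im[110:290,240:480],None,fx=3,fy=3,interpolation=2),4))
s=ctrl.sense();print(s['force'],s['wrist_torque'],s['eef_pos'])
E
```

```text
[ 0.86206775 -1.22131042 -1.56759578] [-0.0887008  -0.02643141  0.00886344] [635.16553777 234.46381299  64.40819976]
```

View pics/s1.png

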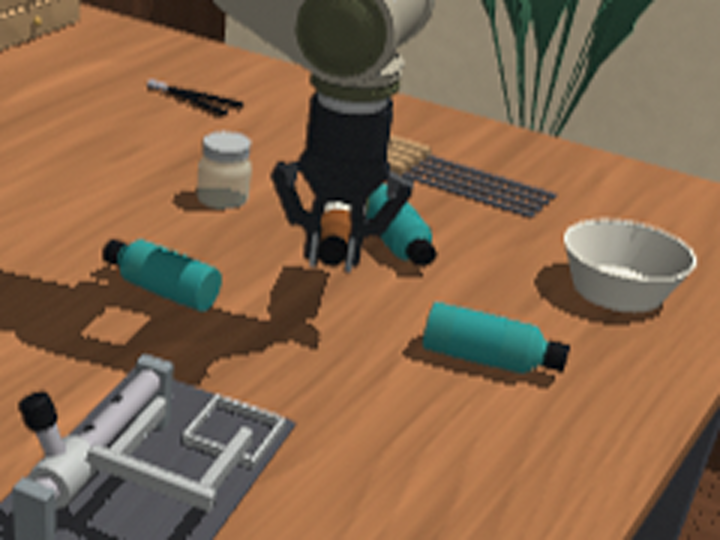

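The bottle hangs rigidly level in the grip and does not pivot. I'll set it back down and re-grip only the last few mm of the cap, where it can turn in the pads.

send_rows(
  targets=[
    {"offset":[0,0,-2],"spin":0},
    {"offset":[0,0,-4],"spin":0},
    {"offset":[0,0,-5.0],"spin":0},
    {"offset":[0,0,-5.4],"spin":0},
    {"offset":[0,0,-5.63],"spin":0},
    {"offset":[0,0,-5.63],"spin":0},
  ],
)

```text
time_s: 4.48
eef_pos: [635.1, 233.0, 7.1]
ee_rot: [-0.0, 0.546, 0.838, -0.0]
force: [-2.5, 0.6, 4.0]
grip_width: 0.323
grip_force: 22.0
```

send_rows(
  targets=[
    {"offset":[0,0,0],"spin":0},
    {"offset":[0,0,0],"spin":0},
    {"offset":[0,0,0],"spin":0},
    {"offset":[0.3,-0.7,0],"spin":0},
    {"offset":[0.62,-1.41,0],"spin":0},
    {"offset":[0.62,-1.41,0],"spin":0},
  ],
  grip=0.6,
)

```text
time_s: 4.98
eef_pos: [642.0, 217.1, 6.4]
ee_rot: [0.0, 0.546, 0.837, -0.0]
force: [0.1, -0.9, -0.2]
grip_width: 0.601
grip_force: 0.0
```

send_rows(
  targets=[
    {"offset":[0,0,0],"spin":0},
    {"offset":[0,0,0],"spin":0},
    {"offset":[0,0,0],"spin":0},
    {"offset":[0,0,0],"spin":0},
    {"offset":[0,0,0],"spin":0},
  ],
  grip=0,
)

```text
time_s: 5.4
eef_pos: [641.2, 219.0, 6.4]
ee_rot: [0.0, 0.546, 0.838, 0.0]
force: [0.7, -1.3, 0.2]
grip_width: 0.309
grip_force: 19.6
```

send_rows(
  targets=[
    {"offset":[-0.17,0.38,1.53],"spin":0},
    {"offset":[-0.41,0.94,3.0],"spin":0},
    {"offset":[-0.73,1.67,4.37],"spin":0},
    {"offset":[-1.12,2.56,5.63],"spin":0},
    {"offset":[-1.12,2.56,5.63],"spin":0},
  ],
)

```text
time_s: 5.82
eef_pos: [630.4, 247.1, 66.2]
ee_rot: [0.002, 0.545, 0.838, 0.002]
force: [0.7, -0.2, 0.0]
grip_width: 0.315
grip_force: 20.0
```

```bash
cat > tilt.py <<'E'
from h import *
import sys
s=ctrl.sense();print(s['time_s'],s['force'],s['wrist_torque'],s['eef_pos'],s['grip_width'])
def amber(cam):
    im,d,P,c,T=cap(cam); hsv=cv2.cvtColor(im,cv2.COLOR_RGB2HSV)
    t=s['eef_pos']; near=(abs(P[...,0]-t[0])<160)&(abs(P[...,1]-t[1])<160)
    m=near&(P[...,2]>3)&(P[...,2]<200)&(((hsv[...,0]<16)&(hsv[...,1]>120))|((hsv[...,1]<60)&(hsv[...,2]>130)))
    n,l,st,_=cv2.connectedComponentsWithStats(m.astype(np.uint8));k=1+st[1:,4].argmax();return im,P[l==k],st[k]
for cam in('top','scene','wrist'):
    im,p,st=amber(cam)
    if len(p)>20:print(cam,st,'lo',np.percentile(p,2,axis=0).round(),'hi',np.percentile(p,98,axis=0).round())
    if cam=='scene' and len(sys.argv)>1: cv2.imwrite('pics/'+sys.argv[1],cv2.cvtColor(cv2.resize(im[110:290,240:480],None,fx=3,fy=3,interpolation=2),4))
E
python3 tilt.py
```

```text
5.8167 [ 0.7139591  -0.23363373  0.02933331] [-0.18350592 -0.12214465 -0.02706954] [630.35003389 247.06909365  66.22375208] 0.31452392534086204
top [228 168  22  13  54] lo [681. 115.   3.] hi [719. 174.   7.]
scene [346 193   9   6  37] lo [609. 246.  44.] hi [639. 272.  73.]
wrist [  226     0   101   221 20133] lo [567. 271.  39.] hi [628. 358.  85.]
```

```bash
cat > tilt.py <<'E'
from h import *
import sys
s=ctrl.sense();print(s['time_s'],s['force'],s['wrist_torque'],s['eef_pos'],s['grip_width'])
im,d,P,c,T=cap('wrist',sys.argv[1] if len(sys.argv)>1 else None)
y=R.from_quat(np.roll(s['ee_rot'],-1)).as_matrix(); X,Y=y[:,0],y[:,1]
D=P-s['eef_pos']; a=D@X; b=D@Y
for lo in range(-20,170,10):   # distance from TCP toward bottle's base
    k=(a>=lo)&(a<lo+10)&(abs(b)<6)&(P[...,2]>2)
    if k.sum()>3: print(lo+5,k.sum(),np.round(np.percentile(P[k][:,2],[5,50,95])))
E
python3 tilt.py
```

```text
5.9667 [ 1.1909987  -0.02797031 -1.16128521] [-0.09324152 -0.09976097 -0.09842497] [629.78022051 244.65265153  62.27258451] 0.3086725437148312
5 3259 [137. 149. 157.]
15 1305 [ 88.  92. 158.]
25 776 [81. 85. 88.]
35 607 [80. 82. 84.]
45 742 [83. 85. 86.]
55 777 [79. 81. 84.]
65 719 [74. 76. 79.]
75 674 [69. 72. 74.]
85 659 [64. 67. 69.]
95 624 [59. 62. 64.]
105 596 [54. 57. 59.]
115 531 [48. 51. 53.]
125 136 [46. 47. 49.]
```

It pivots now (about 28° of tilt, base on the bench). Next I continue the arc.

send_rows(
  targets=[
    {"offset":[-0.34,0.78,1.05],"spin":0},
    {"offset":[-0.68,1.56,2.0],"spin":0},
    {"offset":[-1.06,2.43,2.7],"spin":0},
    {"offset":[-1.44,3.3,3.3],"spin":0},
    {"offset":[-1.84,4.2,3.8],"spin":0},
    {"offset":[-2.24,5.13,4.2],"spin":0},
    {"offset":[-2.24,5.13,4.2],"spin":0},
  ],
)

```text
time_s: 6.6
eef_pos: [607.3, 298.0, 106.4]
ee_rot: [0.001, 0.545, 0.838, 0.001]
force: [1.2, -2.8, 5.5]
grip_width: 0.301
grip_force: 19.8
```

```bash
python3 tilt.py
```

```text
6.6 [ 1.21743652 -2.8132458   5.47473333] [-0.4359688  -0.2032559   0.01353074] [607.29879235 298.01414151 106.38709225] 0.30098360522384804
-5 57 [118. 119. 120.]
5 3577 [122. 192. 201.]
15 1144 [126. 189. 202.]
25 915 [113. 123. 131.]
35 567 [108. 110. 112.]
45 588 [100. 107. 109.]
55 493 [83. 91. 98.]
65 403 [64. 74. 82.]
75 289 [47. 55. 63.]
85 230 [27. 36. 45.]
95 21 [21. 25. 27.]
```

send_rows(
  targets=[
    {"offset":[-0.44,1.0,0.4],"spin":0},
    {"offset":[-0.87,2.0,0.65],"spin":0},
    {"offset":[-1.32,3.02,0.75],"spin":0},
    {"offset":[-1.77,4.06,0.75],"spin":0},
    {"offset":[-1.77,4.06,0.75],"spin":0},
  ],
)

```text
time_s: 7.07
eef_pos: [588.2, 338.9, 111.4]
ee_rot: [-0.001, 0.545, 0.839, -0.0]
force: [0.1, 0.2, 0.4]
grip_width: -0.003
grip_force: 0.0
```

```bash
python3 tilt.py
```

```text
7.0667 [0.10531925 0.20305147 0.37763632] [ 0.02693328 -0.00352055 -0.07347882] [588.22294202 338.85633642 111.38936658] -0.0030965394227330397
-15 71 [148. 149. 161.]
-5 579 [148. 159. 162.]
5 4608 [127. 193. 206.]
15 2409 [155. 190. 207.]
25 93 [61. 80. 89.]
35 300 [ 95. 107. 109.]
45 447 [109. 111. 121.]
55 660 [125. 134. 135.]
65 814 [130. 132. 133.]
75 636 [127. 129. 131.]
145 4 [2. 2. 2.]
```

```bash
python3 tilt.py w2.png
```

```text
7.1167 [ 0.31216965 -0.17179706  0.39633748] [-0.04881123  0.01859345  0.00911914] [588.82037767 337.73448163 111.36927184] 0.0035543150510126314
-15 68 [148. 149. 161.]
-5 577 [148. 159. 162.]
5 4536 [127. 193. 206.]
15 2491 [155. 190. 207.]
25 98 [58. 76. 84.]
35 255 [ 90. 106. 108.]
45 478 [108. 111. 113.]
55 613 [120. 134. 135.]
65 822 [130. 132. 134.]
75 749 [128. 129. 131.]
85 12 [126. 127. 128.]
```

View pics/w2.png

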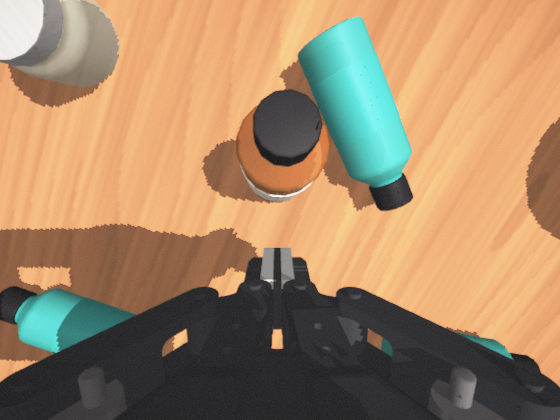

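It has slipped past the pads and stands tipped about 13° beyond vertical, with the cap at (287,127). That is inside its balance angle, so I'll let it settle.

send_rows(
  targets=[
    {"offset":[0,0,0],"spin":0},
    {"offset":[0,0,2],"spin":0},
    {"offset":[0,0,4],"spin":0},
    {"offset":[0,0,6],"spin":0},
    {"offset":[0,0,6],"spin":0},
  ],
)

```text
time_s: 7.58
eef_pos: [591.5, 336.4, 176.5]
ee_rot: [0.002, 0.546, 0.838, 0.003]
force: [-0.1, -0.3, 0.9]
grip_width: -0.0
grip_force: 0.0
```

```bash
python3 tilt.py w3.png
```

```text
7.5833 [-0.1266333  -0.29761941  0.8580383 ] [ 0.01326909 -0.06204605 -0.04726975] [591.51502171 336.39358294 176.47832443] -0.0003693597678029388
-15 72 [213. 215. 226.]
-5 568 [213. 224. 228.]
5 4608 [191. 258. 271.]
15 2531 [204. 254. 272.]
25 299 [129. 130. 131.]
35 312 [111. 130. 131.]
45 320 [ 98. 104. 130.]
55 99 [29. 77. 98.]
```

View pics/w3.png

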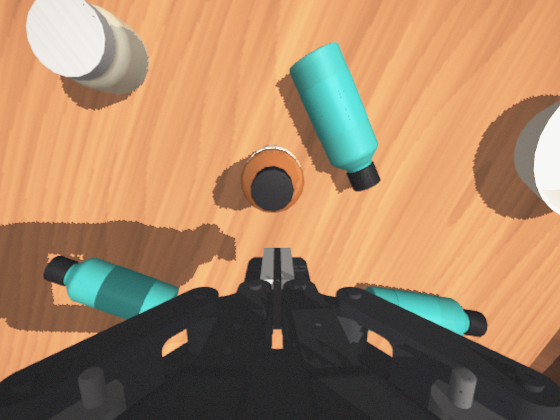

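Upright: the cap top is at (272,188), level at z≈130.

```bash
cat > capc.py <<'E'
from h import *
import sys
s=ctrl.sense(); im,d,P,c,T=cap('wrist')
x0,y0=float(sys.argv[1]),float(sys.argv[2]); zt=float(sys.argv[3])
m=(abs(P[...,2]-zt)<4)&(abs(P[...,0]-x0)<30)&(abs(P[...,1]-y0)<30)&(im.max(-1)<110)
p=P[m];print(m.sum(),'cap',cv2.minEnclosingCircle(p[:,:2].astype(np.float32)),np.median(p,0),p[:,2].std())
print(s['time_s'],s['eef_pos'],s['force'],s['dq'])
E
python3 - <<'E'
from h import *
c,T=view('wrist');print(plane((272,188),130,c,T))
E
python3 capc.py 578 368 130
```

```text
[575.37463537 362.51894651 130.        ]
1447 cap ((575.2400512695312, 360.8318176269531), 13.723884582519531) [575.00625665 361.30022069 130.18623468] 0.7331980790513236
7.6333 [590.87374512 336.19676497 174.0452396 ] [-0.23953547  0.44229981 -1.13859876] [ 0.00129742  0.03629552  0.05418368  0.00201851 -0.02146266 -0.00109197]
```

send_rows(
  targets=[
    {"offset":[-0.8,1.25,0],"spin":0},
    {"offset":[-1.57,2.48,0],"spin":0},
    {"offset":[-1.57,2.48,0],"spin":0},
    {"offset":[-1.57,2.48,0],"spin":0},
    {"offset":[-1.57,2.48,0],"spin":0},
  ],
  grip=0.65,
)

```text
time_s: 8.1
eef_pos: [573.9, 361.5, 171.7]
ee_rot: [-0.0, 0.546, 0.838, -0.0]
force: [0.6, -0.5, 0.1]
grip_width: 0.65
grip_force: 0.0
```

```bash
python3 capc.py 575 361 130
```

```text
1319 cap ((576.0651245117188, 361.4959716796875), 13.663581848144531) [575.76544241 362.04795065 130.06175647] 0.7843992038781455
8.1 [573.88421932 361.49682841 171.66633066] [ 0.57019868 -0.47837344  0.06354478] [-0.01310386 -0.00239604 -0.00365973  0.00156563  0.00189334 -0.00137153]
```

send_rows(
  targets=[
    {"offset":[0.15,0,-2.5],"spin":0},
    {"offset":[0.15,0,-5],"spin":0},
    {"offset":[0.15,0,-6.5],"spin":0},
    {"offset":[0.15,0,-7.0],"spin":0},
    {"offset":[0.15,0,-7.0],"spin":0},
  ],
)

```text
time_s: 8.57
eef_pos: [575.4, 360.7, 100.9]
ee_rot: [-0.001, 0.546, 0.838, -0.001]
force: [1.8, -0.1, 0.6]
grip_width: 0.651
grip_force: 0.0
```

send_rows(
  targets=[
    {"offset":[0,0,0],"spin":0},
    {"offset":[0,0,0],"spin":0},
    {"offset":[0,0,0],"spin":0},
    {"offset":[0,0,0],"spin":0},
    {"offset":[0,0,0],"spin":0},
  ],
  grip=0,
  squeeze=30,
)

```text
time_s: 8.98
eef_pos: [576.4, 361.5, 103.7]
ee_rot: [0.001, 0.546, 0.838, 0.001]
force: [0.0, 0.4, 6.3]
grip_width: 0.317
grip_force: 29.9
```

send_rows(
  targets=[
    {"offset":[0,0,1.5],"spin":0},
    {"offset":[0,0,4],"spin":0},
    {"offset":[0,0,6],"spin":0},
    {"offset":[0,0,6],"spin":0},
  ],
)

```text
time_s: 9.32
eef_pos: [577.0, 361.9, 166.7]
ee_rot: [0.002, 0.546, 0.838, 0.003]
force: [1.6, 0.8, -1.0]
grip_width: 0.317
grip_force: 30.1
```

```bash
python3 - <<'E'
from h import *
s=ctrl.sense();print(s['eef_pos'],s['force'],s['wrist_torque'],s['grip_width'])
im,d,P,c,T=cap('scene');cv2.imwrite('pics/s2.png',cv2.cvtColor(cv2.resize(im[110:290,240:480],None,fx=3,fy=3,interpolation=2),4))
E
```

```text
[576.99883417 361.8500146  166.7168273 ] [ 1.61771411  0.8233813  -1.01037987] [ 0.0320344  -0.02884637 -0.02187811] 0.3170974958167951
```

View pics/s2.png

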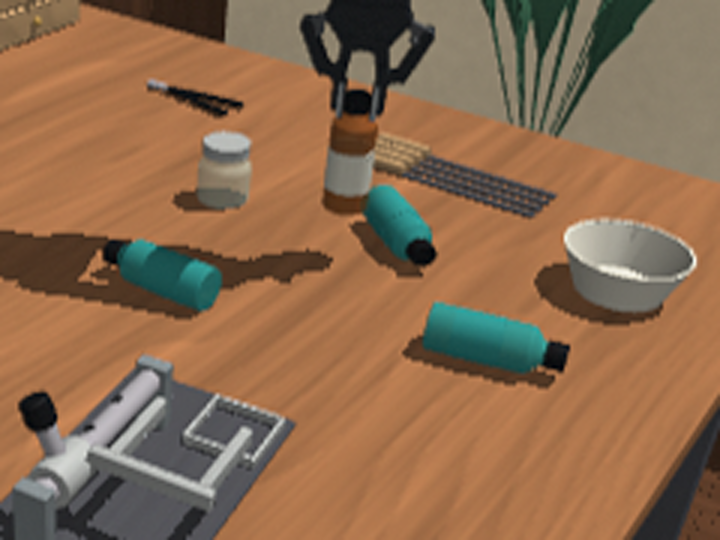

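The scene shows the bottle upright and held by its cap. Carrying it towards the tray, I stop alongside for a close look.

send_rows(
  targets=[
    {"offset":[0.5,-1.5,2],"spin":0.1},
    {"offset":[1.5,-4,4],"spin":0.22},
    {"offset":[2.5,-7,4],"spin":0.34},
    {"offset":[3.5,-10,4],"spin":0.46},
    {"offset":[4.5,-13,4],"spin":0.58},
    {"offset":[5.5,-16,4],"spin":0.7},
    {"offset":[6.5,-19,4],"spin":0.82},
    {"offset":[7.5,-21.5,4],"spin":0.94},
  ],
)

```text
time_s: 10.03
eef_pos: [650.5, 144.1, 200.1]
ee_rot: [-0.002, 0.105, 0.995, -0.0]
force: [0.8, -0.4, -1.4]
grip_width: 0.32
grip_force: 30.1
```

send_rows(
  targets=[
    {"offset":[0.5,-1.7,0],"spin":0.12},
    {"offset":[1,-3.2,0],"spin":0.24},
    {"offset":[1.4,-4.7,0],"spin":0.38},
    {"offset":[1.4,-4.7,0],"spin":0.38},
    {"offset":[1.4,-4.7,0],"spin":0.38},
  ],
)

```text
time_s: 10.45
eef_pos: [664.3, 98.8, 200.3]
ee_rot: [-0.001, -0.081, 0.997, 0.0]
force: [-0.2, 0.4, -1.6]
grip_width: 0.319
grip_force: 30.1
```

```bash
python3 - <<'E'
from h import *
im,d,P,c,T=cap('wrist','w4.png');np.savez('pics/w4',im=im,P=P,T=T)
s=ctrl.sense();print(s['time_s'],s['eef_pos'],s['ee_rot'],s['force'],s['joints'])
for q in('tray','knob'):print(q,[(np.round(r['uv']),r['conf']) for r in ctrl.place_of('wrist',q)][:3])
E
```

```text
10.5 [664.19394642  99.58839607 200.75553715] [-1.08437282e-03 -8.11722887e-02  9.96699453e-01  2.88372848e-04] [ 0.10591753 -0.1693061  -1.2371539 ] [-2.53433202e-02  6.70409778e-01  1.02769453e+00  3.45408610e-04
  1.44570616e+00 -1.75870661e+00]
tray [(array([206., 190.]), 0.71)]
knob [(array([ 96., 118.]), 0.3)]
```

View pics/w4.png

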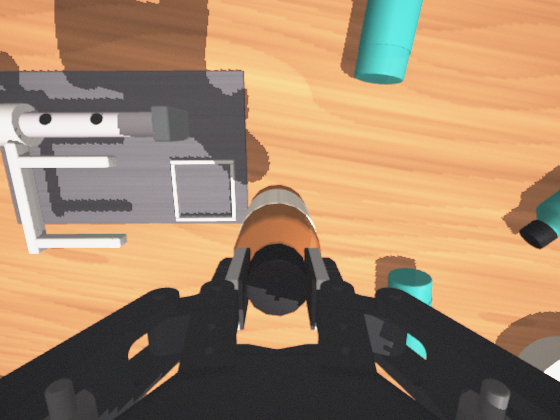

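The tray's rim shows at (171–237, 160–221). The bottle hangs clear of it, cap at (277,280).

```bash
python3 - <<'E'
from h import *
z=np.load('pics/w4.npz');im=z['im'];P=z['P'];T=z['T'];c=ctrl.calibration('wrist')
roi=np.zeros((420,560),bool);roi[153:228,164:244]=1
m=roi&(im.min(-1)>150)&(P[...,2]>8)&(P[...,2]<26)
p=P[m];r=cv2.minAreaRect(p[:,:2].astype(np.float32));print('rim',r,np.median(p[:,2]),m.sum())
f=roi&(P[...,2]<10)&(im.max(-1)<120);f[:170]=0;f[212:]=0;f[:,:182]=0;f[:,228:]=0
print('floor',np.median(P[f],0))
for n,q,h in(('c00',(171,161),16),('c10',(235,160),16),('c11',(237,220),16),('c01',(174,221),16),('h2',(45,119),66),('h3',(96,119),66),('plate corner',(244,70),6),('plate corner2',(247,222),6)):print(n,plane(q,h,c,T)[:2].round(1),P[q[1],q[0]].round(1))
# fork tips, block
for n,(r0,r1,c0,c1),(z0,z1) in(('prong1',(150,172,60,120),(62,85)),('prong2',(230,252,60,130),(62,85))):
    k=np.zeros_like(roi);k[r0:r1,c0:c1]=1;k&=(P[...,2]>z0)&(P[...,2]<z1);print(n,P[k][:,:].mean(0),'ymax',np.percentile(P[k][:,1],99))
# bottle section near base
hsv=cv2.cvtColor(im,cv2.COLOR_RGB2HSV)
b=np.zeros_like(roi);b[180:262,232:322]=1;b&=(P[...,2]>85)&(P[...,2]<210)
for z0 in range(90,200,10):
    k=b&(abs(P[...,2]-z0-5)<5)
    if k.sum()>10:print(z0+5,k.sum(),P[k].min(0).round(1),P[k].max(0).round(1))
E
```

```text
rim ((674.7742309570312, 13.142112731933594), (70.94790649414062, 77.49299621582031), 7.390401840209961) 15.736173955959288 968
floor [648.50957312  38.03711936   6.35566597]
c00 [646.8 -20.5] [647.  -20.8  15. ]
c10 [634.7  47.1] [635.8  45.9   5.5]
c11 [700.8  57.9] [704.3  56.9   4.6]
c01 [713.5 -12.2] [716.8 -15.1   6.5]
h2 [ 621.1 -115.9] [ 621.1 -116.3   65.5]
h3 [613.8 -71.8] [613.8 -72.   65.6]
plate corner [543.5  43.5] [542.6  42.8   0.7]
plate corner2 [704.4  68.8] [649.3  78.2 183.8]
prong1 [650.9881432  -74.82558861  73.89953956] ymax -55.99094438694599
prong2 [725.83434399 -70.38428212  72.43585475] ymax -43.57350152655819
105 99 [639.4  75.1 100.1] [653.9 116.2 110. ]
115 78 [639.5  75.1 110. ] [654.  112.5 119.8]
125 103 [638.9  75.  121.9] [653.2 116.4 129.9]
135 144 [638.9  73.8 130.1] [656.5 117.  140. ]
145 167 [638.8  73.8 140. ] [656.5 117.4 150. ]
155 191 [638.9  73.6 150. ] [657.1 117.8 160. ]
165 318 [639.   72.8 160.2] [663.2 118.5 170. ]
175 262 [639.4  75.1 170.1] [654.1 117.6 179.9]
185 313 [639.4  74.9 180. ] [654.5 117.3 190. ]
195 1563 [639.5  73.1 190.1] [664.3 119.8 200. ]
```

send_rows(
  targets=[
    {"offset":[0.3,-2,0],"spin":0},
    {"offset":[0.6,-5,0],"spin":0},
    {"offset":[1.05,-7.95,0],"spin":0},
    {"offset":[1.05,-7.95,-2],"spin":0},
    {"offset":[1.05,-7.95,-5],"spin":0},
    {"offset":[1.05,-7.95,-7.5],"spin":0},
    {"offset":[1.05,-7.95,-8],"spin":0},
    {"offset":[1.05,-7.95,-8],"spin":0},
  ],
)

```text
time_s: 11.27
eef_pos: [674.3, 20.5, 120.5]
ee_rot: [-0.002, -0.082, 0.997, 0.0]
force: [0.1, 0.0, -1.1]
grip_width: 0.318
grip_force: 30.2
```

```bash
python3 - <<'E'
from h import *
im,d,P,c,T=cap('wrist');np.savez('pics/w5',im=im,P=P,T=T)
s=ctrl.sense();print(s['time_s'],s['eef_pos'],s['force'])
roi=np.zeros((420,560),bool);roi[120:262,200:360]=1
b=roi&(P[...,2]>25)&(P[...,2]<110)&(abs(P[...,0]-674)<30)&(abs(P[...,1]-18)<30)
for z0 in range(20,110,10):
    k=b&(abs(P[...,2]-z0-5)<5)
    if k.sum()>10:print(z0+5,k.sum(),P[k].min(0).round(1),P[k].max(0).round(1))
m=roi&(im.min(-1)>140)&(P[...,2]>8)&(P[...,2]<22);p=P[m]
print('rim pts',m.sum(),p.min(0),p.max(0))
cv2.imwrite('pics/w5.png',cv2.cvtColor(cv2.resize(im[100:300,150:420],None,fx=2.5,fy=2.5,interpolation=2),4))
E
```

```text
11.3167 [675.30157864  20.36222632 122.64817749] [ 0.83216131 -0.40634206 -0.9830561 ]
25 50 [649.3  -2.8  25. ] [663.4  38.   30. ]
35 80 [649.4  -3.1  30.2] [663.8  34.2  38.7]
45 100 [648.9  -3.1  40.1] [663.   38.2  49.9]
55 143 [649.   -4.5  50.2] [666.8  39.   60. ]
65 170 [648.9  -4.6  60.1] [667.1  39.2  70. ]
75 191 [648.9  -4.6  70.1] [667.   39.4  80. ]
85 319 [648.9  -5.5  80. ] [673.2  40.4  90. ]
95 263 [649.4  -3.4  90. ] [664.6  39.4 100. ]
105 308 [649.4  -3.3 100. ] [664.3  39.  110. ]
rim pts 850 [605.22813341 -39.60555616   8.00451588] [718.13628698  51.41327597  18.41705794]
```

View pics/w5.png

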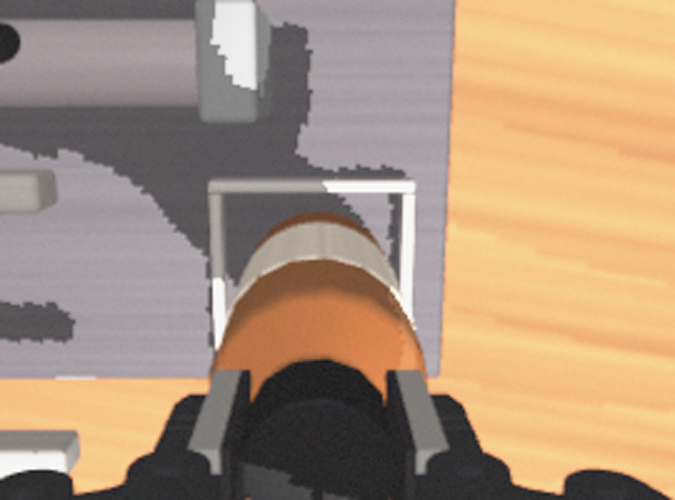

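Bottle centred over the tray (base at crop (315,215), rim spanning 208–415). I'll lower it gently.

send_rows(
  targets=[
    {"offset":[0.1,0,-0.3],"spin":0},
    {"offset":[0.1,0,-0.6],"spin":0},
    {"offset":[0.1,0,-0.8],"spin":0},
    {"offset":[0.1,0,-0.9],"spin":0},
    {"offset":[0.1,0,-0.9],"spin":0},
  ],
)

```text
time_s: 11.73
eef_pos: [676.2, 19.7, 113.1]
ee_rot: [0.0, -0.082, 0.997, -0.0]
force: [-0.3, 0.7, -2.9]
grip_width: 0.318
grip_force: 30.2
```

send_rows(
  targets=[
    {"offset":[0,0,-0.08],"spin":0},
    {"offset":[0,0,-0.15],"spin":0},
    {"offset":[0,0,-0.22],"spin":0},
    {"offset":[0,0,-0.22],"spin":0},
  ],
)

```text
time_s: 12.07
eef_pos: [676.1, 19.7, 110.8]
ee_rot: [-0.0, -0.082, 0.997, 0.0]
force: [-0.1, 0.2, -2.1]
grip_width: 0.316
grip_force: 30.2
```

send_rows(
  targets=[
    {"offset":[0,0,-0.06],"spin":0},
    {"offset":[0,0,-0.12],"spin":0},
    {"offset":[0,0,-0.12],"spin":0},
  ],
)

```text
time_s: 12.32
eef_pos: [676.2, 19.7, 109.8]
ee_rot: [0.0, -0.083, 0.997, -0.0]
force: [0.0, 1.0, -1.8]
grip_width: 0.317
grip_force: 30.3
```

send_rows(
  targets=[
    {"offset":[0,0,-0.06],"spin":0},
    {"offset":[0,0,-0.12],"spin":0},
    {"offset":[0,0,-0.12],"spin":0},
  ],
)

```text
time_s: 12.57
eef_pos: [676.6, 19.8, 109.7]
ee_rot: [0.001, -0.083, 0.997, -0.0]
force: [-2.8, 0.2, 5.7]
grip_width: 0.317
grip_force: 30.9
```

send_rows(
  targets=[
    {"offset":[0,0,-0.06],"spin":0},
    {"offset":[0,0,-0.12],"spin":0},
    {"offset":[0,0,-0.12],"spin":0},
  ],
)

```text
time_s: 12.82
eef_pos: [676.9, 19.8, 109.7]
ee_rot: [0.002, -0.083, 0.997, -0.0]
force: [-3.0, 2.1, 12.2]
grip_width: 0.314
grip_force: 31.5
```

send_rows(
  targets=[
    {"offset":[-0.05,0,0.1],"spin":0},
    {"offset":[-0.05,0,0.15],"spin":0},
    {"offset":[-0.05,0,0.15],"spin":0},
  ],
)

```text
time_s: 13.07
eef_pos: [676.2, 19.7, 109.7]
ee_rot: [0.001, -0.083, 0.997, -0.0]
force: [0.6, 1.2, 6.7]
grip_width: 0.319
grip_force: 31.0
```

send_rows(
  targets=[
    {"offset":[0,0,0],"spin":0},
    {"offset":[0,0,0],"spin":0},
    {"offset":[0,0,0],"spin":0},
    {"offset":[0,0,0],"spin":0},
    {"offset":[0,0,1],"spin":0},
    {"offset":[0,0,4],"spin":0},
    {"offset":[0,0,7],"spin":0},
    {"offset":[0,0,7],"spin":0},
  ],
  grip=0.7,
)

```text
time_s: 13.73
eef_pos: [677.8, 19.5, 186.3]
ee_rot: [0.005, -0.083, 0.997, -0.001]
force: [1.2, -0.3, 0.4]
grip_width: 0.701
grip_force: 0.0
```

```bash
python3 capc.py 675 19 136; python3 - <<'E'
from h import *
im,d,P,c,T=cap('wrist');np.savez('pics/w6',im=im,P=P,T=T)
for n in('knob','last_hole','tray'):print(n,[(np.round(r['uv']),r['conf']) for r in ctrl.place_of('wrist',n)][:3])
k=(P[...,2]>85)&(P[...,2]<130)&(im.max(-1)<80)&(P[...,1]<-100)&(P[...,1]>-230)&(abs(P[...,0]-610)<70)
print('knob pts',k.sum(),P[k].min(0) if k.any() else'',P[k].max(0) if k.any() else '')
E
```

```text
1212 cap ((674.7023315429688, 18.1065673828125), 13.520472526550293) [674.1430492   18.01481317 136.05574059] 0.7989941180575274
13.7333 [677.8082168   19.50611282 186.27130455] [ 1.23346021 -0.28032708  0.44780109] [-0.00153519  0.03660293  0.07833135  0.00108441 -0.08458703 -0.00207131]
knob [(array([34., 83.]), 0.64)]
last_hole [(array([179., 115.]), 0.61)]
tray []
knob pts 1962 [ 595.3636053  -175.36128461   86.21715035] [ 625.12873611 -149.90161328  121.0039751 ]
```

Bottle stands in the tray (cap at (674.7, 18.1, 136)). Now to the knob.

send_rows(
  targets=[
    {"offset":[-1.2,-3.3,0],"spin":0},
    {"offset":[-2.4,-6.6,0],"spin":0},
    {"offset":[-3.6,-9.9,0],"spin":0},
    {"offset":[-4.8,-13.2,0],"spin":0},
    {"offset":[-6,-16.4,0],"spin":0},
    {"offset":[-6.7,-18.2,0],"spin":0},
    {"offset":[-6.7,-18.2,0],"spin":0},
    {"offset":[-6.7,-18.2,0],"spin":0},
  ],
  grip=0.7,
)

```text
time_s: 14.65
eef_pos: [608.2, -162.8, 178.0]
ee_rot: [-0.001, -0.082, 0.997, 0.001]
force: [-0.2, 0.6, -0.2]
grip_width: 0.702
grip_force: 0.0
```

```bash
cat > kn.py <<'E'
from h import *
im,d,P,c,T=cap('wrist')
s=ctrl.sense();print(s['time_s'],s['eef_pos'],s['ee_rot'],s['joints'])
k=(P[...,2]>75)&(P[...,2]<140)&(im.max(-1)<90)&(abs(P[...,1]-s['eef_pos'][1])<60)&(abs(P[...,0]-s['eef_pos'][0])<40)
n,l,st,_=cv2.connectedComponentsWithStats(k.astype(np.uint8));k=l==1+st[1:,4].argmax()
p=P[k];print('knob',k.sum(),np.percentile(p,1,axis=0).round(1),np.percentile(p,99,axis=0).round(1))
E
python3 kn.py
```

```text
14.7 [ 608.59260361 -161.81881892  178.14525227] [-4.82583937e-04 -8.23792696e-02  9.96600826e-01  4.66517092e-04] [-4.45755260e-01  5.86155695e-01  1.22761934e+00  3.28975345e-04
  1.32912150e+00 -2.18157603e+00]
knob 934 [ 595.9 -176.2  108.3] [ 618.2 -153.3  119.5]
```

send_rows(
  targets=[
    {"offset":[0.2,-0.1,-3],"spin":0},
    {"offset":[0.2,-0.1,-6],"spin":0},
    {"offset":[0.2,-0.1,-8],"spin":0},
    {"offset":[0.2,-0.1,-9.1],"spin":0},
    {"offset":[0.2,-0.1,-9.1],"spin":0},
  ],
)

```text
time_s: 15.12
eef_pos: [610.0, -161.6, 85.2]
ee_rot: [-0.002, -0.083, 0.997, 0.001]
force: [-1.5, -0.5, -0.3]
grip_width: 0.701
grip_force: 0.0
```

send_rows(
  targets=[
    {"offset":[0,0,0],"spin":0},
    {"offset":[0,0,0],"spin":0},
    {"offset":[0,0,0],"spin":0},
    {"offset":[0,0,0],"spin":0},
    {"offset":[0,0,0],"spin":0},
  ],
  grip=0,
  squeeze=50,
)

```text
time_s: 15.53
eef_pos: [611.5, -163.4, 89.6]
ee_rot: [0.001, -0.083, 0.997, -0.001]
force: [-0.2, 1.1, 6.7]
grip_width: 0.287
grip_force: 49.1
```

send_rows(
  targets=[
    {"offset":[-0.15,-0.02,0.32],"spin":0},
    {"offset":[-0.3,-0.05,0.64],"spin":0},
    {"offset":[-0.45,-0.07,0.96],"spin":0},
    {"offset":[-0.6,-0.1,1.27],"spin":0},
    {"offset":[-0.6,-0.1,1.27],"spin":0},
    {"offset":[-0.6,-0.1,1.27],"spin":0},
  ],
)

```text
time_s: 16.03
eef_pos: [606.0, -164.3, 101.0]
ee_rot: [0.002, -0.082, 0.997, -0.0]
force: [10.1, -0.3, -6.1]
grip_width: 0.288
grip_force: 49.5
```

send_rows(
  targets=[
    {"offset":[-0.17,1.0,0],"spin":0},
    {"offset":[-0.41,2.5,0],"spin":0},
    {"offset":[-0.66,4.0,0],"spin":0},
    {"offset":[-0.91,5.5,0],"spin":0},
    {"offset":[-1.16,7.0,0],"spin":0},
    {"offset":[-1.36,8.2,0],"spin":0},
    {"offset":[-1.45,8.7,0],"spin":0},
    {"offset":[-1.45,8.7,0],"spin":0},
  ],
)

```text
time_s: 16.7
eef_pos: [591.2, -75.9, 100.8]
ee_rot: [0.002, -0.083, 0.997, 0.0]
force: [8.5, 3.0, -6.3]
grip_width: 0.288
grip_force: 49.5
```

send_rows(
  targets=[
    {"offset":[0,0,0],"spin":0},
    {"offset":[0,0,0],"spin":0},
  ],
)

```text
time_s: 16.87
eef_pos: [591.4, -76.7, 100.8]
ee_rot: [0.002, -0.083, 0.997, 0.0]
force: [9.3, 3.2, -5.5]
grip_width: 0.288
grip_force: 49.5
```

```bash
python3 - <<'E'
from h import *
s=ctrl.sense();print(s['time_s'],s['eef_pos'],s['force'],s['grip_width'],s['ee_rot'])
im,d,P,c,T=cap('scene')
cv2.imwrite('pics/s3.png',cv2.cvtColor(cv2.resize(im[150:310,200:400],None,fx=3.5,fy=3.5,interpolation=2),4))
E
```

```text
16.8667 [591.40608547 -76.69715048 100.76732741] [ 9.2717129   3.24458005 -5.54524345] 0.2878760889873666 [ 1.89341092e-03 -8.25711572e-02  9.96583371e-01  6.80494327e-05]
```

View pics/s3.png

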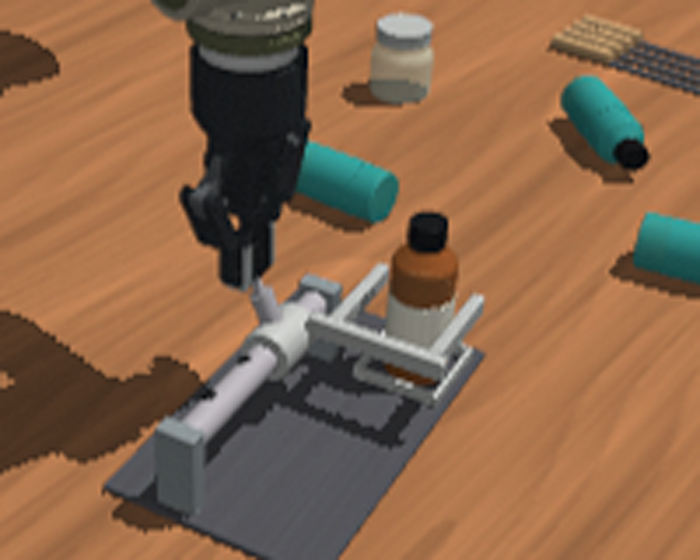

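The fork now stands round the upright bottle, with both prongs clear. I'll let the pin in.

send_rows(
  targets=[
    {"offset":[0.0,0.1,0],"spin":0},
    {"offset":[0.15,0.13,-0.32],"spin":0},
    {"offset":[0.3,0.15,-0.64],"spin":0},
    {"offset":[0.45,0.17,-0.96],"spin":0},
    {"offset":[0.58,0.19,-1.24],"spin":0},
    {"offset":[0.58,0.19,-1.24],"spin":0},
  ],
)

```text
time_s: 17.42
eef_pos: [596.7, -75.5, 89.6]
ee_rot: [0.001, -0.083, 0.997, -0.0]
force: [-0.7, 1.0, 6.7]
grip_width: 0.289
grip_force: 50.9
```

Same height as when it was home in the first hole. Releasing.

send_rows(
  targets=[
    {"offset":[0,0,0.1],"spin":0},
    {"offset":[0,0,0.1],"spin":0},
    {"offset":[0,0,0.1],"spin":0},
    {"offset":[0,0,0.1],"spin":0},
    {"offset":[0,0,2],"spin":0},
    {"offset":[0,0,5],"spin":0},
    {"offset":[0,0,9],"spin":0},
    {"offset":[0,0,9],"spin":0},
  ],
  grip=0.7,
)

```text
time_s: 18.08
eef_pos: [598.5, -76.2, 185.6]
ee_rot: [0.005, -0.083, 0.997, -0.002]
force: [0.5, -0.6, 1.2]
grip_width: 0.697
grip_force: 0.0
```

```bash
python3 kn.py; python3 capc.py 675 18 136; python3 - <<'E'
from h import *
im,d,P,c,T=cap('wrist')
for n,x0 in(('prongs',0),):
    k=(P[...,2]>62)&(P[...,2]<82)&(im.min(-1)>90)&(P[...,0]>635)&(P[...,0]<740)&(abs(P[...,1])<90)
    print(k.sum(),P[k].min(0),P[k].max(0))
E
```

```text
18.1333 [597.49181706 -75.90138626 182.06882516] [ 0.00348949 -0.08252156  0.996582   -0.00153006] [-3.20639485e-01  5.17229519e-01  1.32843955e+00 -7.91382785e-05
  1.28830354e+00 -2.05664626e+00]
knob 900 [581.4 -89.1 107.7] [604.1 -66.2 119.5]
13 cap ((678.7989501953125, 28.73461151123047), 2.3317885398864746) [678.39122443  29.21557747 136.39563325] 0.5179562796324519
18.1333 [597.49181706 -75.90138626 182.06882516] [ 0.43263818 -0.8079551  -1.38632436] [-0.00200911  0.05641339  0.08460526  0.00182697 -0.03731713  0.00071812]
2360 [635.01109798 -89.73084386  62.03665807] [731.72490113  29.99538617  78.28893364]
```

```bash
python3 - <<'E'
from h import *
for cam in('top','scene'):
    im,d,P,c,T=cap(cam)
    k=(abs(P[...,0]-675)<25)&(abs(P[...,1]-18)<25)&(P[...,2]>100)&(P[...,2]<160)&(im.max(-1)<70)
    print(cam,k.sum(),np.median(P[k],0).round(1),P[k].max(0).round(1))
E
```

```text
top 65 [671.8  19.3 136.8] [686.5  30.4 142.9]
scene 107 [681.7  11.9 132.4] [692.2  31.6 136.4]
```

The bottle stands with its cap at z≈136, and the pin is home. Handing in.

```bash
python3 -c "
from rig import ctrl
print(ctrl.finish_job())"
```

```text
the job is handed in; nothing more can be done
None
```

The job is handed in, with no verdict returned: the amber bottle stands released in the tray with the fork round it, and the pin reads home in the last hole (knob back at its starting height). The jar, stone and hammer were not touched, but I viewed 11 pictures instead of the allowed 10.

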